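# Balance two power modules in a crate on a bench scale

## Task

The lightweight blue crate on the small pan of the bench scale already holds one black power module near its middle; load the other module, standing on the table, into it as well, so that the pair can be weighed. Slide the first module aside and set the second down beside it along the crate, both flat on the crate's floor, one on each side of the crate's middle, about equally far out and not out at the ends. The crate overhangs the pan and tips if it is loaded too far out: keep it level and where it is on the pan throughout, and set modules down rather than dropping them.

Things in the scene. Friction and masses are not known exactly. Their poses are not given: they have to be found in the camera images.
- crate: light open blue plastic crate, 0.25 kg, loose on the pan. Outside 322 (y) x 116 (x) x 60 mm high, inside 312 x 106 mm, floor and walls 5 mm thick; outer rim and end lips add up to 12 mm. Origin: centre of its underside, z up; its floor is 5 mm above, the top of its walls 60 mm above
- crate_foot (a point): centre of the crate's underside (same point as the crate's origin)
- pan (a point): centre of the top of the fixed scale's steel pan, 70 mm above the table. The crate rests on it. The pan is 104 mm along the crate's length (y) and 110 mm wide (x), so the crate overhangs by 109 mm at either end. With one module aboard the crate stays down while that module is up to 75 mm from the crate's middle, and tips at about 90 mm. Housing below: 200 x 190 mm, 46 mm high
- module_in_mid (a point): black power module: box 100 (y) x 80 (x) x 35 mm high, 0.35 kg +-10 %, with a grey finned heat sink in the middle of its top, 70 (y) x 26 (x) x 40 mm high, to be gripped across its 26 mm. Point: the centre, 37.5 mm above the underside, z up; the heat sink spans 2.5 mm below to 37.5 mm above it. Starts on the crate's floor, within 25 mm of the crate's middle, y along the crate's y. Slides there if pushed with 1 to 4 N
- module_out_mid (a point): black power module: box 100 (y) x 80 (x) x 35 mm high, 0.35 kg +-10 %, with a grey finned heat sink in the middle of its top, 70 (y) x 26 (x) x 40 mm high, to be gripped across its 26 mm. Point: the centre, 37.5 mm above the underside, z up; the heat sink spans 2.5 mm below to 37.5 mm above it. Starts upright on the table, left or right of the scale, turned up to 0.6 rad
Mind the look-alikes: they are no part of the job. What is shaped like the part that bears module_in_mid but green is not meant. What is shaped like the part that bears module_out_mid but green or purple is not meant.

How it is judged:
By the outcome, as a careful person would: the job done as asked, in the order asked, and still so for the second after the job is handed in, with the robot touching nothing.
It also fails if it takes over 58 s, if anything falls off the work surface, if the arm or the gripper's body presses on something with over 40 N, if the wrist force passes 120 N, or if a joint passes its speed limit or range.

## Robot

A 6-joint arm with a two-finger parallel gripper is mounted at the origin on the work surface. World frame = base frame: x ahead of the robot, y to its left, z up, the work surface at z = 0. Lengths are in m, angles in rad, forces in N, time in s.
With the tool pointing down it reaches from about 0.35 to 0.85 m from the base axis. Payload 8.1 kg.
Tool frame: the origin (TCP) lies at the very end of the fingers, on their centre line; the grasp point (between the pads) lies 19 mm behind it; z points along the fingers, y is the direction in which the jaws open and shut (so a half turn about z gives the same grasp; the last joint's range is limited). The gripper opens to 93 mm and grips with 3 to 60 N. Pads are 15 mm wide; open, the fingers measure 128 mm over their backs; the gripper's body (75 mm by 188 mm) begins 65 mm behind the grasp point.
Start: joints at [-1.37, 0.13, 1.488, -0, 1.523, -0.085], TCP at [0.169, -0.576, 0.219] pointing down, gripper open.
Joint ranges: [-2.96, 2.96], [-0.89, 2.26], [0.02, 2.5], [-1.34, 4.48], [0, 2.73], [-2.66, 2.66]. Speed limits (rad/s): [2.39, 2.39, 2.79, 3.14, 3.14, 3.14].

## Interface

Orientations are given as a rotation vector (axis times angle).
In Python, from plant import robot gives the robot as it stands.
- The arm moves only by the shell command python3 -m pendant 'ROWS' [OPENING] [FORCE]. ROWS is JSON, a list of rows, each an object with "delta_pos": the shift along the tool's x, y, z in m, a list of three; "spin": the turn about the tool's z in rad. In form: [{"delta_pos": [dx, dy, dz], "spin": spin}, ...]. A call has 1 to 10 rows; each row is the pose to reach, as a shift and turn from the pose measured when the call began, along the tool's axes at that moment; what a row does not reach only later rows make up. A row lasts 1/10 s, in which the tool goes at most 50 mm and 8.59 degrees, less where a joint would pass 70% of its speed; a pose out of reach is approached as far as the arm can. A call with a gripper value outside its range is refused whole. OPENING is the closure, from -1 (fully open) to 1 (shut), set as the call begins (- or left out, the last holds). The fingers move at their own pace and stop on an object; FORCE is the grip in N (left out, the last holds). Time passes only in rows, so rows that repeat a pose let the fingers close. It gives the time, the measured TCP pose, the force and the opening at its end, in the units of the state.
- robot.read_state(): the state, without advancing time (a new reading comes with each control period).
- robot.read_camera(name): name is "scene" or "side" or "wrist"; returns a dict with "color" (480x640x3 uint8, blue, green, red), "camera_matrix" (3x3 intrinsics, pixels), "R" (3x3) and "t" (3): a world point X has camera coordinates R X + t. Camera axes: x right, y down, z forward; pixel columns grow to the right and rows downward; lengths in m; the calibration is good to about 2 mm. A picture is of the moment at which its call begins. There is no depth.
- robot.close_job(): hands the job in, once; it reports no verdict.
Trained networks look in the newest picture that a camera, given by its name, has taken for a name from the list of things; names that differ only in an ending like _2 or _b are one class to them, and where a whole thing is asked for, a point or a joint stands for the part that bears it (a point fixed in the world has none). Each returns a list of dicts, best first, with "score" (0 to 1); they miss things now and then, are a little off and sometimes report something else, mostly with a low value. They report only what shows in the picture. A call takes as long as a camera call. They do not tell look-alikes from the thing itself.
- robot.outline_of(camera, label): "mask" (480x640 bool, what is visible of it).
- robot.mark_of(camera, label): "location" ([x, y, z] in m, in the coordinates of the camera as it stood for that picture, good to about 4 mm: a listed point, or the origin of a listed thing).
The state is a dict: "t": time; "q": joint angles; "dq": joint speeds; "joint_torque": joint torques, N m; "tool_pos": TCP position; "orientation": TCP orientation; "force": force on the tool from outside, world axes, zero at the start; "wrist_torque": the same for the moment, N m; "opening": finger opening in m.
Only numpy, scipy, OpenCV 4.12 (cv2) and the standard library are available. Lean on these libraries where they do the work, as an engineer would, in place of code of your own. Each camera call takes 0.05 s, during which the arm holds its last target.

## Working session

There is one attempt and no reset: what is moved stays moved. The work goes in short steps, Python scripts to look and compute and a shell command to move; the robot and the scene stay as the last step left them, time stands still between calls to the robot, and variables do not carry over. Pictures are saved under pics/ and viewed, and the job is handed in when it is done.

```bash
mkdir -p pics; ls; cat > h.py <<'E'
import numpy as np, cv2
from plant import robot
from scipy.spatial.transform import Rotation as Ro
def snap(c,n):
    d=robot.read_camera(c); cv2.imwrite(f'pics/{n}.png',d['color']); return d
def w(d,p): return np.array(d['R']).T@(np.array(p)-np.array(d['t']))
def px(d,X):
    p=np.array(d['camera_matrix'])@(np.array(d['R'])@np.array(X)+np.array(d['t'])); return p[:2]/p[2]
def marks(d,c,l):
    for m in robot.mark_of(c,l):
        X=w(d,m['location']); print(c,l,round(m['score'],2),X.round(4),px(d,X).round())
E
python3 - <<'E'
from h import *
s=robot.read_state(); print({k:np.round(v,3) for k,v in s.items()})
for c in ['scene','side']:
    d=snap(c,c+'0')
    for l in ['crate','pan','module_in_mid','module_out_mid']: marks(d,c,l)
E
```

```text
pics
{'t': np.float64(0.0), 'q': array([-1.37 ,  0.131,  1.489,  0.   ,  1.523, -0.085]), 'dq': array([ 0.001,  0.001,  0.   , -0.001, -0.   , -0.001]), 'joint_torque': array([-1.0000e-03, -5.5983e+01, -4.9177e+01,  7.7000e-02,  3.5000e-02,
       -0.0000e+00]), 'tool_pos': array([ 0.169, -0.575,  0.218]), 'orientation': array([-3.108, -0.447,  0.   ]), 'force': array([0.137, 0.258, 0.569]), 'wrist_torque': array([-0.001,  0.013, -0.008]), 'opening': np.float64(0.093)}
scene module_in_mid 0.91 [0.3439 0.2317 0.0369] [366. 180.]
scene module_in_mid 0.81 [0.5346 0.4474 0.0344] [479. 200.]
scene module_in_mid 0.68 [0.5605 0.1892 0.1088] [404. 227.]
scene module_out_mid 0.69 [ 0.5329 -0.3798  0.0377] [155. 343.]
scene module_out_mid 0.57 [ 0.671  -0.1926  0.0369] [270. 359.]
scene module_out_mid 0.55 [ 0.5289 -0.2246  0.0372] [228. 309.]
side crate 0.56 [0.5555 0.191  0.0672] [261. 290.]
side module_in_mid 0.9 [0.533  0.4518 0.0343] [185. 392.]
side module_in_mid 0.66 [0.5635 0.1908 0.112 ] [256. 271.]
side module_in_mid 0.63 [0.348  0.2329 0.0356] [342. 351.]
side module_out_mid 0.78 [ 0.5302 -0.3842  0.0373] [390. 186.]
side module_out_mid 0.7 [ 0.6772 -0.1907  0.0389] [307. 203.]
side module_out_mid 0.65 [ 0.5303 -0.2257  0.0358] [364. 213.]
```

View pics/scene0.png

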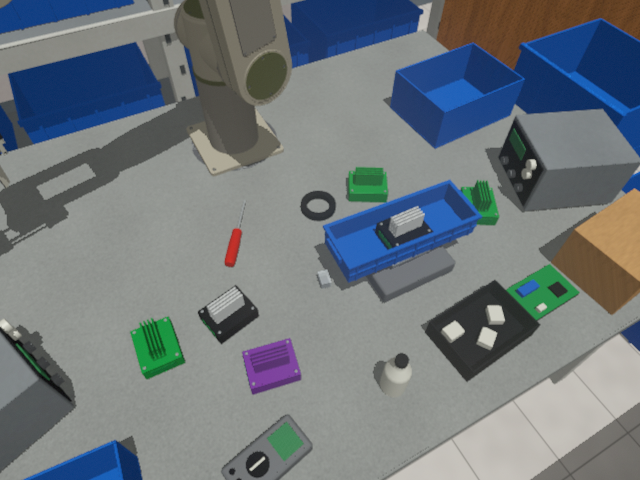

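View pics/side0.png

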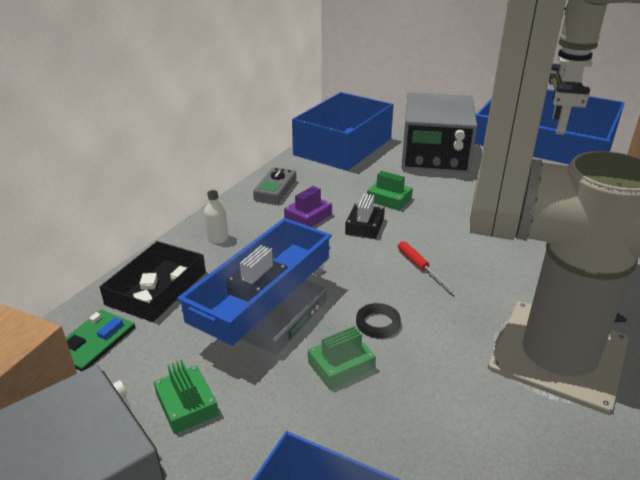

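The scene view shows the crate on the scale (~400,230) with a black module inside, and the only free black module at (228,309). The green and purple ones are decoys. Next I'll take a wrist view above the black one.

```bash
cat >> h.py <<'E'
def go(X,yaw=None):
    """shift in tool axes and spin so that tool y points at world angle yaw (mod pi)"""
    s=robot.read_state(); R=Ro.from_rotvec(s['orientation']).as_matrix()
    d=R.T@(np.array(X)-s['tool_pos']); sp=0
    cur=np.arctan2(R[1,1],R[0,1])
    if yaw is not None:
        # tool z down: positive spin lowers world angle
        sp=-((yaw-cur+np.pi/2)%np.pi-np.pi/2)
    print('t',round(float(s['t']),2),'pos',s['tool_pos'].round(4),'yang',round(cur,3),'delta',d.round(4),'spin',round(sp,4),'q6',s['q'][5].round(2),'F',s['force'].round(2),'open',round(float(s['opening']),4),'tilt',R[:,2].round(4))
E
python3 - <<'E'
from h import *
go([0.50,-0.225,0.30],0)
go([0.50,-0.225,0.30])
E
```

```text
t 0.5 pos [ 0.1692 -0.5756  0.2186] yang -1.285 delta [ 0.4163 -0.2432 -0.0814] spin -1.285 q6 -0.09 F [-0.37 -0.16  0.12] open 0.0928 tilt [ 0.e+00  1.e-04 -1.e+00]
t 0.5 pos [ 0.1692 -0.5756  0.2186] yang -1.285 delta [ 0.4163 -0.2432 -0.0814] spin 0 q6 -0.09 F [-0.37 -0.16  0.12] open 0.0928 tilt [ 0.e+00  1.e-04 -1.e+00]
```

```bash
python3 -m pendant '[{"delta_pos":[0.04,-0.025,-0.02],"spin":-0.12},{"delta_pos":[0.08,-0.05,-0.04],"spin":-0.25},{"delta_pos":[0.12,-0.075,-0.06],"spin":-0.38},{"delta_pos":[0.16,-0.1,-0.08],"spin":-0.5},{"delta_pos":[0.21,-0.125,-0.08],"spin":-0.63},{"delta_pos":[0.25,-0.15,-0.08],"spin":-0.76},{"delta_pos":[0.29,-0.175,-0.08],"spin":-0.89},{"delta_pos":[0.33,-0.2,-0.08],"spin":-1.02},{"delta_pos":[0.375,-0.22,-0.08],"spin":-1.15},{"delta_pos":[0.415,-0.243,-0.08],"spin":-1.285}]'
python3 - <<'E'
from h import *
d=snap('wrist','w1'); marks(d,'wrist','module_out_mid')
go([0.53,-0.2255,0.2],0)
E
```

```text
t: 1.5
tool_pos: [0.5003, -0.2238, 0.2989]
orientation: [2.215, 2.227, 0.0]
force: [0.8, -0.4, -0.3]
opening: 0.093
wrist module_out_mid 0.8 [ 0.5281 -0.2197  0.0393] [348. 202.]
wrist module_out_mid 0.69 [ 0.6721 -0.1928  0.0346] [490. 176.]
wrist module_out_mid 0.63 [ 0.5315 -0.3764  0.0391] [349. 341.]
t 1.6 pos [ 0.5019 -0.2209  0.2984] yang 0.011 delta [-0.0051  0.0279  0.0985] spin 0.0106 q6 -0.52 F [-0.1  -1.08 -0.02] open 0.0928 tilt [ 0.001   0.0018 -1.    ]
```

View pics/w1.png

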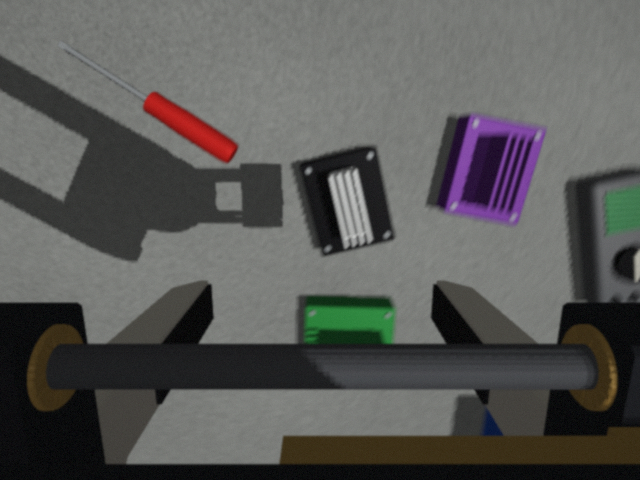

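The wrist view shows the black module with its corner screws at (309,170), (373,155), (326,249) and (388,237). I'll back-project those and fit the crate pose.

```bash
cat >> h.py <<'E'
def bp(d,uv,z):
    K=np.array(d['camera_matrix']);R=np.array(d['R']);t=np.array(d['t'])
    r=R.T@np.linalg.solve(K,[uv[0],uv[1],1]); c=-R.T@t
    return c+r*(z-c[2])/r[2]
E
python3 - <<'E'
from h import *
d=robot.read_camera('wrist')
P=np.array([bp(d,p,0.035) for p in [(309,170),(373,155),(326,249),(388,237)]])
print(P.round(4), P.mean(0).round(4))
for a,b in [(0,1),(2,3),(0,2),(1,3)]:
    v=P[b]-P[a]; print(np.hypot(*v[:2]).round(4), np.arctan2(v[1],v[0]).round(3))
# crate masks
from scipy.optimize import minimize
M={}
for c in ['scene','side']:
    e=robot.read_camera(c); o=robot.outline_of(c,'crate')
    print(c,[(round(x['score'],2),int(x['mask'].sum()),np.argwhere(x['mask']).mean(0).round()) for x in o])
    if o: 
        b=[x for x in o]; M[c]=(e,b)
        for i,x in enumerate(b):
            im=e['color'].copy(); im[x['mask']]=(0,0,255); cv2.imwrite(f'pics/m_{c}{i}.png',im)
import pickle; pickle.dump({c:(e,[x['mask'] for x in b]) for c,(e,b) in M.items()},open('m.pkl','wb'))
E
```

```text
[[ 0.4892 -0.1847  0.035 ]
 [ 0.5535 -0.1691  0.035 ]
 [ 0.5075 -0.2674  0.035 ]
 [ 0.5727 -0.2536  0.035 ]] [ 0.5307 -0.2187  0.035 ]
0.0662 0.237
0.0667 0.208
0.0847 -1.353
0.0867 -1.347
scene [(0.98, 7402, array([230., 399.]))]
side [(0.9, 7988, array([281., 254.]))]
```

```bash
python3 - <<'E'
from h import *
import pickle
from scipy.optimize import minimize
M=pickle.load(open('m.pkl','rb'))
def proj(d,X):
    K=np.array(d['camera_matrix']);c=X@np.array(d['R']).T+np.array(d['t']);c=c@K.T;return c[:,:2]/c[:,2:]
def sil(d,p,rim,z0=.07):
    x,y,a=p;R=np.array([[np.cos(a),-np.sin(a)],[np.sin(a),np.cos(a)]])
    m=np.zeros((480*4,640*4),np.uint8); pts=[]
    for hx,hy,z in [(.058,.161,0),(.058,.161,.06),(.058+rim,.161+rim,.06),(.058+rim,.161+rim,.05)]:
        for sx in(-1,1):
            for sy in(-1,1):
                q=R@[sx*hx,sy*hy]; pts.append([x+q[0],y+q[1],z0+z])
    h=cv2.convexHull((proj(d,np.array(pts))*4).astype(np.float32))
    cv2.fillConvexPoly(m,h.astype(np.int32),255)
    return cv2.resize(m,(640,480),interpolation=cv2.INTER_AREA)/255
for rim in (0,.006):
  for cs in (['scene'],['side'],['scene','side']):
    def cost(v):
        s=0
        for c in cs:
            d,ms=M[c]; m=ms[0].astype(np.uint8)
            hull=np.zeros_like(m); pts=cv2.findContours(m,0,2)[0]; pts=max(pts,key=cv2.contourArea)
            cv2.fillConvexPoly(hull,cv2.convexHull(pts),1)
            s+=np.abs(sil(d,[v[0]/100+.556,v[1]/100+.191,v[2]/10],rim)-hull).sum()
        return s
    best=min((minimize(cost,[0,0,a],method='Nelder-Mead',options=dict(initial_simplex=np.array([[0,0,a],[1,0,a],[0,1,a],[0,0,a+1]]))) for a in(-2,0,2)),key=lambda r:r.fun)
    v=best.x; print(rim,cs,np.round([v[0]/100+.556,v[1]/100+.191,v[2]/10],4),best.fun)
s=robot.read_state(); go([.53,-.22,.3])
d=snap('wrist','w2'); marks(d,'wrist','module_out_mid')
E
```

```text
0 ['scene'] [ 0.5594  0.1854 -0.056 ] 550.478431372549
0 ['side'] [ 0.5565  0.1858 -0.0651] 443.6156862745098
0 ['scene', 'side'] [ 0.558   0.1857 -0.0611] 1026.7450980392157
0.006 ['scene'] [ 0.5611  0.184  -0.0513] 264.4980392156863
0.006 ['side'] [ 0.554   0.1866 -0.0562] 212.24705882352941
0.006 ['scene', 'side'] [ 0.5567  0.1856 -0.0441] 905.9294117647058
t 1.85 pos [ 0.4982 -0.2265  0.2987] yang -0.002 delta [ 0.0066  0.0318 -0.0013] spin 0 q6 -0.52 F [-0.13  0.75  0.38] open 0.0929 tilt [-1.e-04 -3.e-04 -1.e+00]
wrist module_out_mid 0.83 [ 0.6757 -0.1944  0.0379] [497. 174.]
wrist module_out_mid 0.74 [ 0.534  -0.3772  0.0377] [354. 339.]
wrist module_out_mid 0.72 [ 0.5271 -0.2214  0.0395] [350. 201.]
```

```bash
python3 - <<'E'
import cv2
a=cv2.imread('pics/scene0.png')[150:310,300:500]; cv2.imwrite('pics/z1.png',cv2.resize(a,None,fx=4,fy=3.7,interpolation=2)[:600])
E
```

```text
(no output)
```

View pics/z1.png

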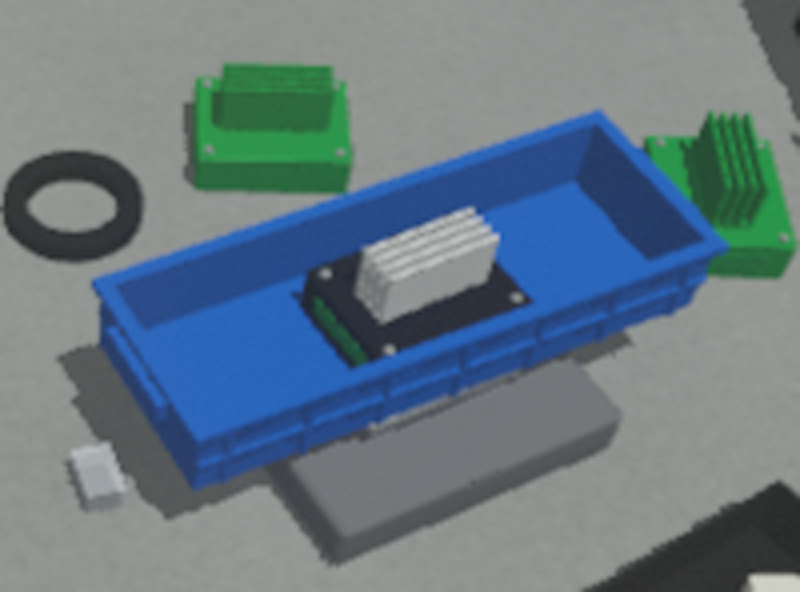

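```bash
python3 - <<'E'
from h import *
go([.555,.13,.43],0)
E
```

```text
t 1.95 pos [ 0.4981 -0.2267  0.2988] yang -0.003 delta [ 0.3568  0.056  -0.1313] spin -0.0026 q6 -0.52 F [-0.07  0.31  1.28] open 0.0928 tilt [ 1.e-04 -3.e-04 -1.e+00]
```

```bash
python3 -m pendant '[{"delta_pos":[0.035,0.006,-0.015],"spin":0},{"delta_pos":[0.075,0.012,-0.03],"spin":0},{"delta_pos":[0.115,0.018,-0.045],"spin":0},{"delta_pos":[0.155,0.024,-0.06],"spin":0},{"delta_pos":[0.195,0.03,-0.075],"spin":0},{"delta_pos":[0.235,0.036,-0.09],"spin":0},{"delta_pos":[0.275,0.042,-0.105],"spin":0},{"delta_pos":[0.315,0.05,-0.12],"spin":0},{"delta_pos":[0.345,0.056,-0.13],"spin":0},{"delta_pos":[0.357,0.056,-0.131],"spin":0}]'
python3 -m pendant '[{"delta_pos":[0,0,0],"spin":0},{"delta_pos":[0,0,0],"spin":0}]'
python3 - <<'E'
from h import *
d=snap('wrist','w3'); 
for l in ['crate','module_in_mid','pan']: marks(d,'wrist',l)
import pickle; pickle.dump(d,open('d.pkl','wb'))
go([.555,.13,.43],0)
E
```

```text
t: 2.95
tool_pos: [0.5556, 0.1317, 0.4311]
orientation: [2.223, 2.218, 0.003]
force: [0.2, 0.2, 0.5]
opening: 0.0933
t: 3.15
tool_pos: [0.5555, 0.1305, 0.4308]
orientation: [2.224, 2.217, 0.002]
force: [0.0, -0.8, -0.5]
opening: 0.0929
wrist module_in_mid 0.77 [0.3486 0.2373 0.0351] [159. 107.]
wrist module_in_mid 0.67 [0.563  0.1915 0.108 ] [327. 144.]
t 3.35 pos [0.5555 0.1303 0.4308] yang -0.004 delta [-0.0003 -0.0005  0.0008] spin -0.0041 q6 0.14 F [0.6  0.25 0.13] open 0.093 tilt [ 1.8e-03  3.0e-04 -1.0e+00]
```

View pics/w3.png

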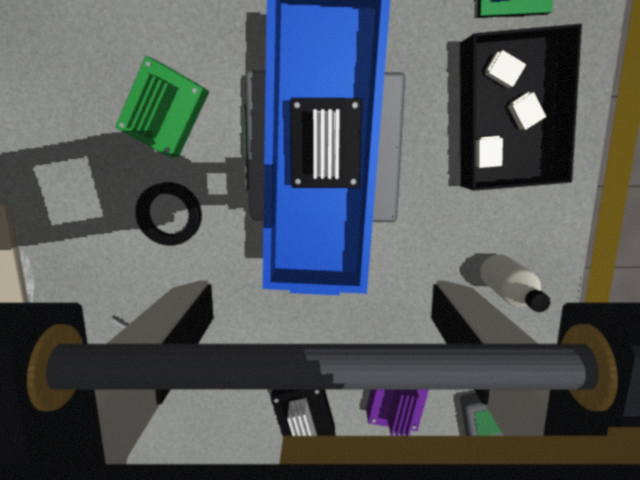

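```bash
python3 - <<'E'
import cv2
a=cv2.imread('pics/w3.png')[0:300,220:420]; cv2.imwrite('pics/z3.png',cv2.resize(a,None,fx=2,fy=2,interpolation=2))
a=cv2.imread('pics/w3.png')[80:200,240:400]; cv2.imwrite('pics/z3b.png',cv2.resize(a,None,fx=5,fy=5,interpolation=2))
E
```

```text
(no output)
```

View pics/z3.png

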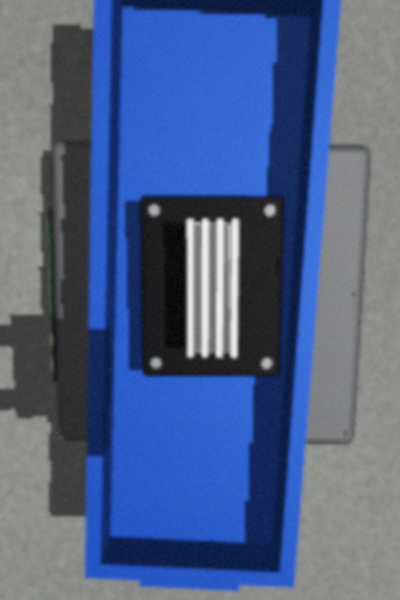

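View pics/z3b.png

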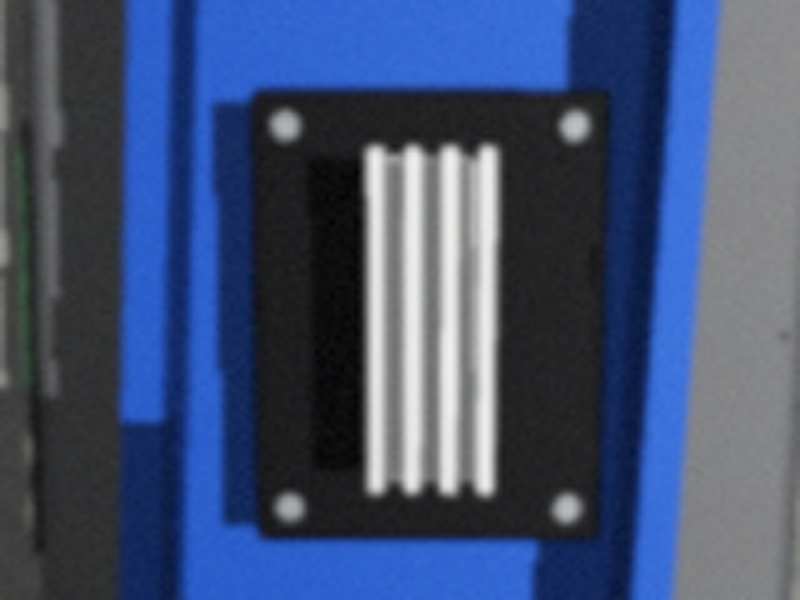

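```bash
python3 - <<'E'
from h import *
import pickle; d=pickle.load(open('d.pkl','rb'))
P=np.array([bp(d,p,0.11) for p in [(297,105.4),(354.8,105.2),(297.8,181.6),(353.4,181.6)]])
print(P.round(4),P.mean(0).round(4)); v=P[0]+P[1]-P[2]-P[3]; print('yaw mod',np.arctan2(-v[0],v[1]))
F=np.array([bp(d,p,.075) for p in [(281,4),(275.5,268)]]); v=F[0]-F[1]; a=np.arctan2(-v[0],v[1]); print(F.round(4),np.hypot(*v[:2]),'yaw',a)
c=F.mean(0)+.053*np.array([np.cos(a),np.sin(a),0]); print('centre',c.round(4))
L=np.array([bp(d,p,.13) for p in [(266.5,15),(263.5,289),(390.5,0),(368,292.5)]]); print(L.round(4)); 
for i in(0,2):
    v=L[i]-L[i+1]; print('yaw rim',np.arctan2(-v[0],v[1]))
v=L[3]-L[1]; print(np.hypot(*v[:2]))
# sink top ends
S=np.array([bp(d,p,.15) for p in [(240+375/5,80+147/5),(240+488/5,80+147/5),(240+375/5,80+490/5),(240+486/5,80+490/5)]]); print(S.round(4),S.mean(0).round(4))
print(px(d,[.558,.186,.07]))
E
```

```text
[[0.5293 0.2331 0.11  ]
 [0.5934 0.2331 0.11  ]
 [0.5288 0.1491 0.11  ]
 [0.5931 0.1489 0.11  ]] [0.5612 0.1911 0.11  ]
yaw mod -0.005171790733957793
[[0.5114 0.3444 0.075 ]
 [0.4958 0.0335 0.075 ]] 0.3112775897820765 yaw -0.05021013298854202
centre [0.5565 0.1863 0.075 ]
[[0.5011 0.319  0.13  ]
 [0.4871 0.0249 0.13  ]
 [0.6262 0.3323 0.13  ]
 [0.6109 0.02   0.13  ]]
yaw rim -0.047608950385994775
yaw rim -0.04897941553321373
0.12388066129629666
[[0.5498 0.2263 0.15  ]
 [0.5729 0.2262 0.15  ]
 [0.5493 0.1569 0.15  ]
 [0.5728 0.1568 0.15  ]] [0.5612 0.1915 0.15  ]
[322.81668344 148.04626215]
```

```bash
python3 -m pendant '[{"delta_pos":[0.015,0.001,0.04],"spin":0},{"delta_pos":[0.03,0.003,0.085],"spin":0},{"delta_pos":[0.045,0.004,0.125],"spin":0},{"delta_pos":[0.055,0.005,0.165],"spin":0},{"delta_pos":[0.061,0.0055,0.2],"spin":0},{"delta_pos":[0.061,0.0055,0.225],"spin":0},{"delta_pos":[0.061,0.0055,0.23],"spin":0},{"delta_pos":[0.061,0.0055,0.23],"spin":0}]' 0.1 10
python3 - <<'E'
from h import *
d=snap('wrist','w4'); marks(d,'wrist','module_in_mid')
go([.5612,.1912,.12],-.005)
E
```

```text
t: 4.15
tool_pos: [0.5612, 0.1905, 0.2002]
orientation: [2.227, 2.216, -0.0]
force: [-0.5, 0.1, -0.2]
opening: 0.0421
wrist module_in_mid 0.95 [0.3474 0.2358 0.0357] [ 47. 169.]
wrist module_in_mid 0.93 [0.5606 0.1918 0.1079] [320. 245.]
t 4.25 pos [0.5627 0.1911 0.2029] yang -0.005 delta [ 0.0001 -0.0019  0.0829] spin 0.0002 q6 0.25 F [ 0.77 -0.27 -0.36] open 0.042 tilt [ 4.4e-03  9.0e-04 -1.0e+00]
```

View pics/w4.png

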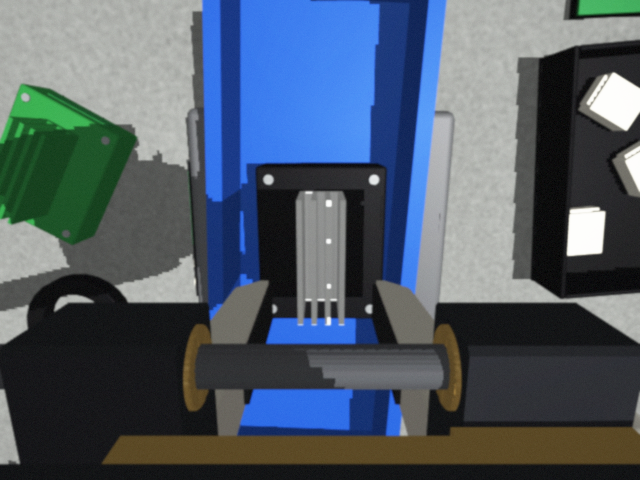

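The sink (cols 297–347) is centred between the fingers (268/377), so I'll descend.

```bash
python3 -m pendant '[{"delta_pos":[0,-0.001,0.02],"spin":0},{"delta_pos":[0,-0.001,0.04],"spin":0},{"delta_pos":[0,-0.001,0.055],"spin":0},{"delta_pos":[0,-0.001,0.07],"spin":0},{"delta_pos":[0,-0.001,0.08],"spin":0},{"delta_pos":[0,-0.001,0.083],"spin":0},{"delta_pos":[0,-0.001,0.083],"spin":0}]'
python3 -m pendant '[{"delta_pos":[0,0,0],"spin":0},{"delta_pos":[0,0,0],"spin":0},{"delta_pos":[0,0,0],"spin":0},{"delta_pos":[0,0,0],"spin":0}]' 1 10
python3 - <<'E'
from h import *
d=snap('wrist','w5')
go([.5598,.242,.12],-.05)
E
```

```text
t: 4.95
tool_pos: [0.5619, 0.1911, 0.1196]
orientation: [2.225, 2.215, 0.005]
force: [0.1, -0.0, 0.1]
opening: 0.0418
t: 5.35
tool_pos: [0.562, 0.1913, 0.1205]
orientation: [2.225, 2.215, 0.006]
force: [-3.5, 0.2, 5.7]
opening: 0.0264
t 5.4 pos [0.562  0.1913 0.1205] yang -0.005 delta [ 0.0507 -0.0024  0.0005] spin 0.0453 q6 0.25 F [-2.73 -0.67  5.58] open 0.026 tilt [ 0.0042  0.001  -1.    ]
```

View pics/w5.png

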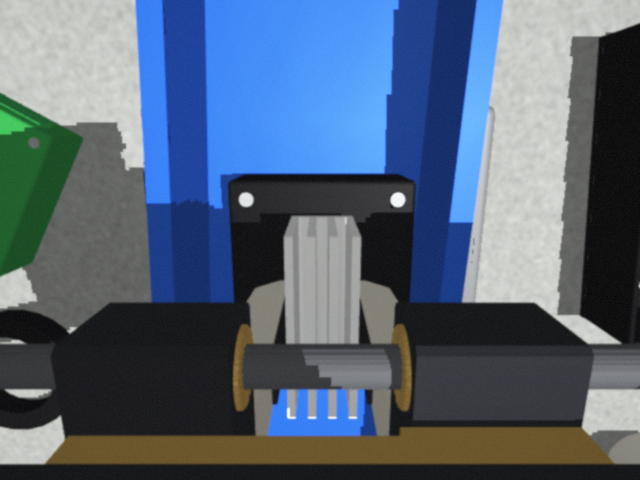

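```bash
python3 -m pendant '[{"delta_pos":[0,-0.0005,-0.001],"spin":0},{"delta_pos":[0,-0.0005,-0.001],"spin":0}]'
python3 - <<'E'
from h import *
go([.5598,.242,.12],-.05)
E
```

```text
t: 5.6
tool_pos: [0.5614, 0.1912, 0.1213]
orientation: [2.225, 2.215, 0.006]
force: [0.1, -0.6, -3.6]
opening: 0.026
t 5.6 pos [0.5614 0.1912 0.1213] yang -0.005 delta [ 0.0508 -0.0019  0.0013] spin 0.0453 q6 0.25 F [ 0.1  -0.61 -3.62] open 0.026 tilt [ 4.2e-03  9.0e-04 -1.0e+00]
```

```bash
python3 -m pendant '[{"delta_pos":[0,0,0.0005],"spin":0},{"delta_pos":[0.004,0,0.0005],"spin":0.01},{"delta_pos":[0.009,0,0.0005],"spin":0.02},{"delta_pos":[0.014,-0.0005,0.0005],"spin":0.03},{"delta_pos":[0.019,-0.001,0.0005],"spin":0.04},{"delta_pos":[0.024,-0.001,0.0005],"spin":0.045}]'
python3 - <<'E'
from h import *
d=snap('scene','s2'); snap('side','sd2')
go([.5598,.242,.12],-.05)
E
```

```text
t: 6.2
tool_pos: [0.5603, 0.2159, 0.1206]
orientation: [2.275, 2.164, 0.005]
force: [-0.2, -0.2, -2.8]
opening: 0.026
t 6.3 pos [0.5603 0.2162 0.1206] yang -0.049 delta [ 0.0257 -0.0018  0.0006] spin 0.0009 q6 0.33 F [ 0.53 -0.62 -2.87] open 0.026 tilt [ 0.0039  0.0012 -1.    ]
```

View pics/sd2.png

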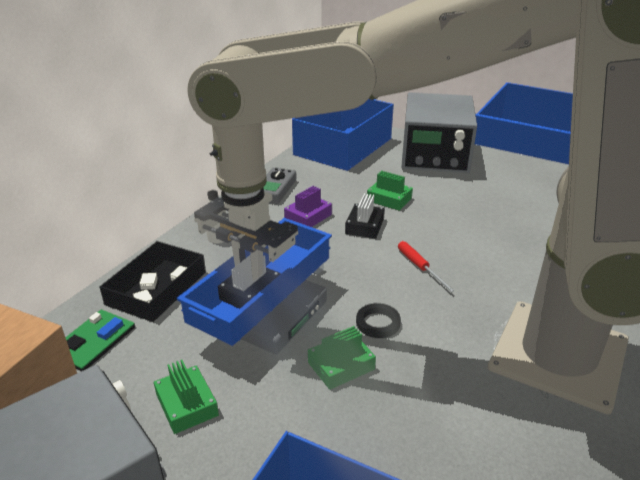

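```bash
python3 -m pendant '[{"delta_pos":[0.005,-0.0005,0.0003],"spin":0},{"delta_pos":[0.01,-0.001,0.0003],"spin":0},{"delta_pos":[0.015,-0.001,0.0003],"spin":0},{"delta_pos":[0.02,-0.0015,0.0003],"spin":0},{"delta_pos":[0.024,-0.0018,0.0003],"spin":0},{"delta_pos":[0.026,-0.0018,0.0003],"spin":0},{"delta_pos":[0.026,-0.0018,0.001],"spin":0}]'
python3 - <<'E'
from h import *
go([.5598,.242,.12],-.05)
E
```

```text
t: 7.0
tool_pos: [0.56, 0.2428, 0.1205]
orientation: [2.274, 2.166, 0.007]
force: [-3.4, -2.2, 9.0]
opening: 0.0258
t 7.0 pos [0.56   0.2428 0.1205] yang -0.049 delta [-0.0008 -0.0001  0.0005] spin 0.0013 q6 0.37 F [-3.41 -2.2   8.96] open 0.0258 tilt [ 0.0044  0.0017 -1.    ]
```

```bash
python3 -m pendant '[{"delta_pos":[0,0,-0.0005],"spin":0},{"delta_pos":[0,0,-0.0005],"spin":0}]'
python3 -m pendant '[{"delta_pos":[0,0,0.0002],"spin":0},{"delta_pos":[0,0,0.0002],"spin":0},{"delta_pos":[0,0,0.0002],"spin":0}]' 0.1
python3 - <<'E'
from h import *
go([.5598,.242,.12],-.05)
E
```

```text
t: 7.2
tool_pos: [0.5597, 0.2431, 0.1206]
orientation: [2.274, 2.166, 0.007]
force: [0.5, 1.8, -1.7]
opening: 0.0258
t: 7.5
tool_pos: [0.5598, 0.2431, 0.1205]
orientation: [2.274, 2.166, 0.007]
force: [0.2, -0.6, 0.1]
opening: 0.0409
t 7.5 pos [0.5598 0.2431 0.1205] yang -0.049 delta [-0.0011  0.      0.0005] spin 0.0013 q6 0.37 F [ 0.25 -0.57  0.11] open 0.0409 tilt [ 0.0042  0.0024 -1.    ]
```

Released. I'll rise straight up, move back, and check the crate from above.

```bash
python3 -m pendant '[{"delta_pos":[0,0,-0.015],"spin":0},{"delta_pos":[0,0,-0.04],"spin":0},{"delta_pos":[0,0,-0.08],"spin":0},{"delta_pos":[-0.02,0,-0.12],"spin":0},{"delta_pos":[-0.045,0,-0.165],"spin":0},{"delta_pos":[-0.07,0,-0.21],"spin":0},{"delta_pos":[-0.09,0,-0.25],"spin":-0.02},{"delta_pos":[-0.105,0,-0.285],"spin":-0.05},{"delta_pos":[-0.11,0,-0.31],"spin":-0.05},{"delta_pos":[-0.11,0,-0.31],"spin":-0.05}]' -1
python3 - <<'E'
from h import *
import pickle
d=snap('wrist','w6'); marks(d,'wrist','module_in_mid');pickle.dump(d,open('d.pkl','wb'))
a=d['color'][0:300,220:420]; cv2.imwrite('pics/z6.png',cv2.resize(a,None,fx=2,fy=2,interpolation=2))
s=snap('side','sd3')
go([.5598,.242,.12],-.05)
E
```

```text
t: 8.5
tool_pos: [0.554, 0.1317, 0.437]
orientation: [2.216, 2.216, 0.019]
force: [-0.3, 0.1, 0.7]
opening: 0.0931
wrist module_in_mid 0.96 [0.5622 0.2446 0.1092] [325.  97.]
wrist module_in_mid 0.75 [0.349  0.2387 0.0381] [157. 107.]
t 8.65 pos [0.553  0.1327 0.4299] yang 0.001 delta [0.1085 0.0058 0.3102] spin 0.0514 q6 0.14 F [-0.24  0.71 -1.27] open 0.0928 tilt [ 0.0038  0.0024 -1.    ]
```

View pics/z6.png

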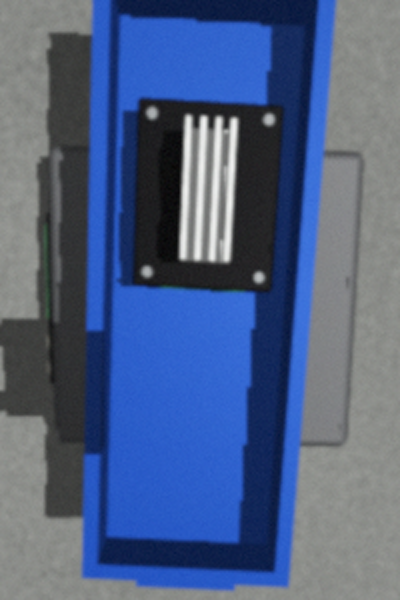

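View pics/sd3.png

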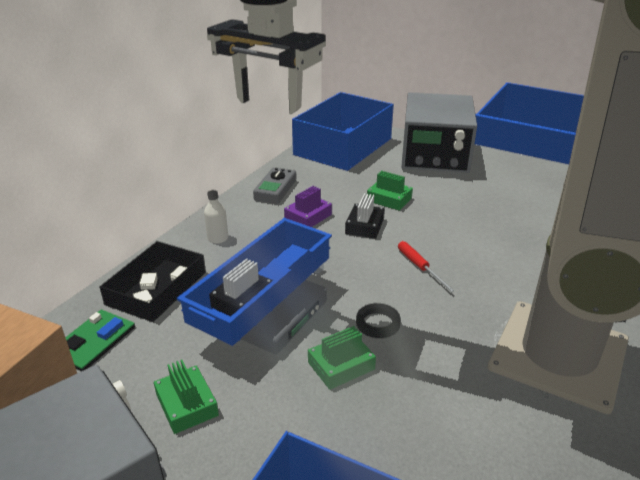

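```bash
python3 - <<'E'
from h import *
import pickle; d=pickle.load(open('d.pkl','rb'))
F=np.array([bp(d,p,.075) for p in [(279.5,8),(273,268)]]); v=F[0]-F[1]; a=np.arctan2(-v[0],v[1]); c=F.mean(0)+.053*np.array([np.cos(a),np.sin(a),0]);print(np.hypot(*v[:2]).round(4),'crate',a.round(3),c.round(4))
P=np.array([bp(d,p,0.11) for p in [(296,56.5),(354.5,59.5),(293.5,135.5),(349.5,138.5)]]);m=P.mean(0)
v=P[0]+P[1]-P[2]-P[3]; b=np.arctan2(-v[0],v[1]); print('mod',m.round(4),b.round(3))
r=(m-c)[:2]; print('along',r@[-np.sin(a),np.cos(a)],'lat',r@[np.cos(a),np.sin(a)])
# out module grasp: next view pose
go([.5307,-.27,.2],.22)
E
```

```text
0.3107 crate -0.052 [0.5559 0.1865 0.075 ]
mod [0.5606 0.2434 0.11  ] -0.049
along 0.05702672451343012 lat 0.001749035053793885
t 8.65 pos [0.553  0.1327 0.4299] yang 0.001 delta [-0.4032 -0.0237  0.2288] spin -0.2186 q6 0.14 F [-0.24  0.71 -1.27] open 0.0928 tilt [ 0.0038  0.0024 -1.    ]
```

The crate hasn't moved, and the first module is at +57 mm along it. Next is the second module.

```bash
python3 -m pendant '[{"delta_pos":[-0.03,-0.002,0.01],"spin":-0.02},{"delta_pos":[-0.07,-0.004,0.03],"spin":-0.04},{"delta_pos":[-0.11,-0.006,0.05],"spin":-0.06},{"delta_pos":[-0.15,-0.009,0.07],"spin":-0.08},{"delta_pos":[-0.19,-0.012,0.09],"spin":-0.1},{"delta_pos":[-0.23,-0.014,0.11],"spin":-0.13},{"delta_pos":[-0.27,-0.017,0.14],"spin":-0.16},{"delta_pos":[-0.31,-0.02,0.17],"spin":-0.19},{"delta_pos":[-0.34,-0.023,0.2],"spin":-0.22},{"delta_pos":[-0.355,-0.023,0.22],"spin":-0.22}]' 0.1
python3 -m pendant '[{"delta_pos":[0,0,0],"spin":0},{"delta_pos":[0,0,0],"spin":0},{"delta_pos":[0,0,0],"spin":0}]'
python3 - <<'E'
from h import *
import pickle
d=snap('wrist','w7'); marks(d,'wrist','module_out_mid');pickle.dump(d,open('d.pkl','wb'))
go([.5307,-.221,.1],.22)
E
```

```text
t: 9.65
tool_pos: [0.5286, -0.2229, 0.204]
orientation: [-1.96, -2.449, -0.004]
force: [-0.4, 0.8, 0.3]
opening: 0.0421
t: 9.95
tool_pos: [0.5291, -0.2218, 0.2048]
orientation: [-1.959, -2.45, -0.005]
force: [0.3, -0.2, 0.4]
opening: 0.0415
wrist module_out_mid 0.66 [ 0.5321 -0.3782  0.037 ] [286. 391.]
wrist module_out_mid 0.56 [ 0.5306 -0.2208  0.0367] [323. 223.]
t 10.05 pos [ 0.5296 -0.2221  0.2057] yang 0.222 delta [0.0005 0.0012 0.1057] spin 0.0022 q6 -0.71 F [-0.37  0.18  0.39] open 0.0423 tilt [ 4.0e-04  3.8e-03 -1.0e+00]
```

View pics/w7.png

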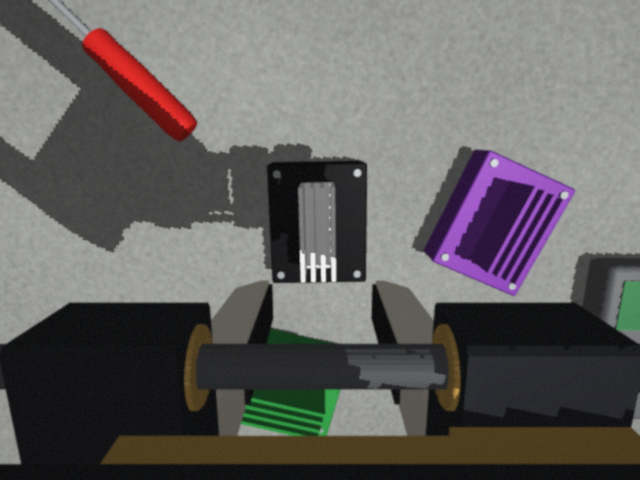

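```bash
python3 - <<'E'
from h import *
import pickle; d=pickle.load(open('d.pkl','rb'))
P=np.array([bp(d,p,0.035) for p in [(277,174),(358,173),(280.5,275),(357.5,274)]]);m=P.mean(0)
v=P[0]+P[1]-P[2]-P[3]; b=np.arctan2(-v[0],v[1]); u=P[1]-P[0]+P[3]-P[2]; b2=np.arctan2(u[1],u[0]);print('mod',m.round(4),b.round(3),b2)
y=(b+b2)/2
go([m[0],m[1],.045],y)
E
```

```text
mod [ 0.527  -0.2237  0.035 ] 0.234 0.2344164429767392
t 10.05 pos [ 0.5296 -0.2221  0.2057] yang 0.222 delta [-0.0016 -0.0031  0.1607] spin -0.012 q6 -0.71 F [-0.37  0.18  0.39] open 0.0423 tilt [ 4.0e-04  3.8e-03 -1.0e+00]
```

```bash
python3 -m pendant '[{"delta_pos":[-0.001,-0.002,0.03],"spin":-0.012},{"delta_pos":[-0.001,-0.002,0.07],"spin":-0.012},{"delta_pos":[-0.001,-0.002,0.105],"spin":-0.012},{"delta_pos":[-0.001,-0.002,0.135],"spin":-0.012},{"delta_pos":[-0.001,-0.002,0.152],"spin":-0.012},{"delta_pos":[-0.001,-0.002,0.16],"spin":-0.012},{"delta_pos":[-0.001,-0.002,0.16],"spin":-0.012},{"delta_pos":[-0.001,-0.002,0.16],"spin":-0.012}]'
python3 -m pendant '[{"delta_pos":[0,0,0],"spin":0},{"delta_pos":[0,0,0],"spin":0},{"delta_pos":[0,0,0],"spin":0},{"delta_pos":[0,0,0],"spin":0}]' 1 25
python3 - <<'E'
from h import *
go([.5537,.1293,.26],-.05)
E
```

```text
t: 10.85
tool_pos: [0.5292, -0.2231, 0.0474]
orientation: [1.946, 2.466, 0.006]
force: [0.2, 0.4, 0.1]
opening: 0.042
t: 11.25
tool_pos: [0.5294, -0.2239, 0.0488]
orientation: [1.945, 2.465, 0.005]
force: [-3.6, -0.4, 7.6]
opening: 0.0261
t 11.25 pos [ 0.5294 -0.2239  0.0488] yang 0.235 delta [ 0.338   0.1065 -0.2106] spin 0.2847 q6 -0.73 F [-3.65 -0.41  7.56] open 0.0261 tilt [ 0.0031  0.0014 -1.    ]
```

```bash
python3 -m pendant '[{"delta_pos":[0,0,-0.01],"spin":0},{"delta_pos":[0,0,-0.03],"spin":0},{"delta_pos":[0,0,-0.06],"spin":0},{"delta_pos":[0,0,-0.09],"spin":0},{"delta_pos":[0,0,-0.12],"spin":0},{"delta_pos":[0,0,-0.15],"spin":0},{"delta_pos":[0,0,-0.18],"spin":0},{"delta_pos":[0,0,-0.2],"spin":0},{"delta_pos":[0,0,-0.21],"spin":0},{"delta_pos":[0,0,-0.21],"spin":0}]'
python3 - <<'E'
from h import *
d=snap('wrist','w8')
go([.5537,.1293,.26],-.05)
E
```

```text
t: 12.25
tool_pos: [0.5295, -0.2245, 0.2608]
orientation: [1.943, 2.463, 0.006]
force: [-0.1, -0.7, -3.5]
opening: 0.026
t 12.3 pos [ 0.5288 -0.2242  0.259 ] yang 0.235 delta [ 0.338   0.1064 -0.0005] spin 0.2847 q6 -0.73 F [-0.15  0.13 -3.78] open 0.026 tilt [ 0.0037  0.0012 -1.    ]
```

View pics/w8.png

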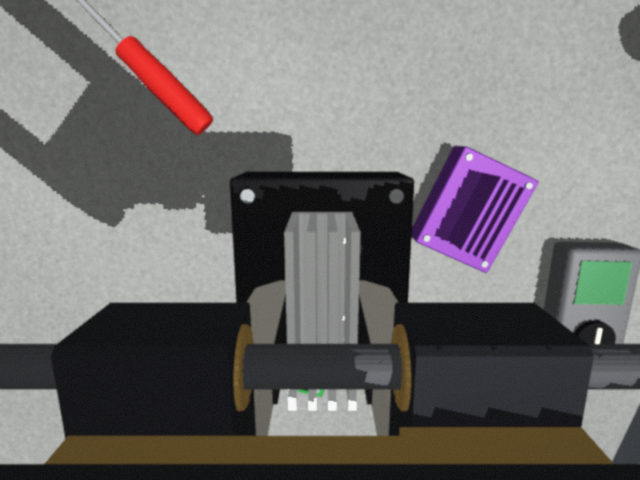

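```bash
python3 -m pendant '[{"delta_pos":[0.02,0.006,0],"spin":0.02},{"delta_pos":[0.055,0.017,0],"spin":0.05},{"delta_pos":[0.09,0.028,0],"spin":0.08},{"delta_pos":[0.13,0.041,0],"spin":0.11},{"delta_pos":[0.17,0.054,0],"spin":0.14},{"delta_pos":[0.21,0.066,0],"spin":0.18},{"delta_pos":[0.25,0.079,0],"spin":0.21},{"delta_pos":[0.285,0.09,0],"spin":0.24},{"delta_pos":[0.315,0.1,0],"spin":0.27},{"delta_pos":[0.33,0.105,0],"spin":0.285}]'
python3 -m pendant '[{"delta_pos":[0.005,0,0],"spin":0},{"delta_pos":[0.005,0,0],"spin":0},{"delta_pos":[0.005,0,0],"spin":0}]'
python3 - <<'E'
from h import *
d=snap('wrist','w9'); snap('scene','s9')
import pickle; pickle.dump(d,open('d.pkl','wb'))
go([.5535,.1275,.15],-.05)
E
```

```text
t: 13.3
tool_pos: [0.553, 0.1239, 0.257]
orientation: [-2.275, -2.165, -0.002]
force: [0.4, -0.6, -3.9]
opening: 0.0256
t: 13.6
tool_pos: [0.5527, 0.1281, 0.2559]
orientation: [-2.274, -2.165, 0.001]
force: [0.6, -0.4, -3.4]
opening: 0.0259
t 13.7 pos [0.5532 0.1278 0.2567] yang -0.05 delta [-0.0004  0.0004  0.1067] spin -0.0002 q6 0.19 F [-0.57 -0.66 -3.12] open 0.0257 tilt [-4.0e-04  1.3e-03 -1.0e+00]
```

View pics/w9.png

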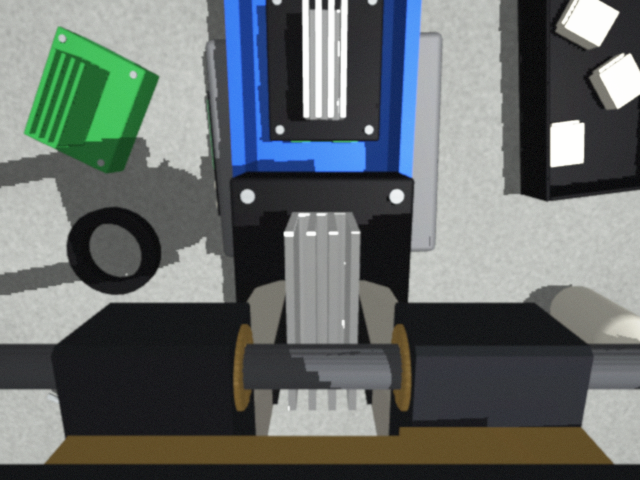

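View pics/s9.png

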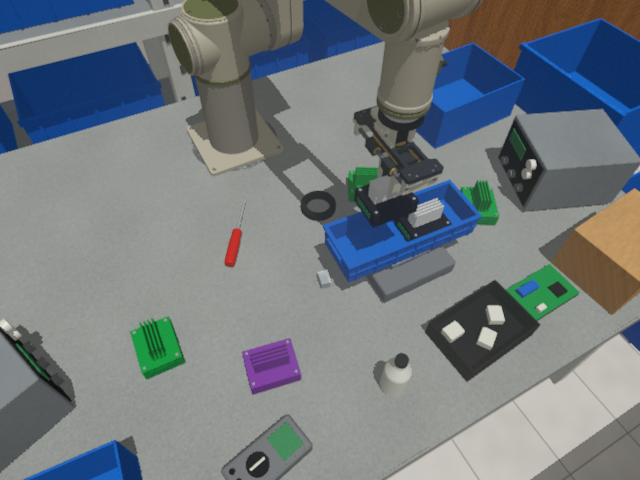

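```bash
python3 - <<'E'
from h import *
import pickle; d=pickle.load(open('d.pkl','rb'))
P=np.array([bp(d,p,.243) for p in [(247,196),(397,196)]]);m=P.mean(0); v=P[1]-P[0]
print(P.round(4),np.hypot(*v[:2]),np.arctan2(v[1],v[0]))
print('centre',(m[:2]-.0425*np.array([.05,.9987])).round(4))
P=np.array([bp(d,p,.11) for p in [(279.5,130),(369,130)]]);m=P.mean(0);print('first centre',(m[:2]+.0425*np.array([.05,.9987])).round(4))
E
```

```text
[[0.5232 0.1729 0.243 ]
 [0.5875 0.1697 0.243 ]] 0.06437786346021346 -0.04917707959193503
centre [0.5532 0.1289]
first centre [0.5603 0.2435]
```

```bash
python3 -m pendant '[{"delta_pos":[0,0.0005,0.02],"spin":0},{"delta_pos":[0,0.0005,0.05],"spin":0},{"delta_pos":[0,0.0005,0.075],"spin":0},{"delta_pos":[0,0.0005,0.095],"spin":0},{"delta_pos":[0,0.0005,0.11],"spin":0},{"delta_pos":[0,0.0005,0.119],"spin":0},{"delta_pos":[0,0.0005,0.124],"spin":0},{"delta_pos":[0,0.0005,0.126],"spin":0},{"delta_pos":[0,0.0005,0.126],"spin":0}]'
python3 - <<'E'
from h import *
go([.5532,.128,.1235],-.05)
E
```

```text
t: 14.6
tool_pos: [0.5541, 0.1279, 0.1313]
orientation: [-2.276, -2.164, -0.002]
force: [-0.2, -0.2, -3.4]
opening: 0.0256
t 14.6 pos [0.5541 0.1279 0.1313] yang -0.05 delta [ 0.     -0.0009  0.0078] spin -0.0003 q6 0.19 F [-0.25 -0.16 -3.39] open 0.0256 tilt [ 6.0e-04  1.4e-03 -1.0e+00]
```

```bash
python3 -m pendant '[{"delta_pos":[0,-0.0005,0.002],"spin":0},{"delta_pos":[0,-0.0005,0.004],"spin":0},{"delta_pos":[0,-0.0005,0.005],"spin":0},{"delta_pos":[0,-0.0005,0.006],"spin":0}]'
python3 -m pendant '[{"delta_pos":[0,0,0.0005],"spin":0},{"delta_pos":[0,0,0.001],"spin":0},{"delta_pos":[0,0,0.001],"spin":0}]'
```

```text
t: 15.0
tool_pos: [0.5536, 0.128, 0.1253]
orientation: [-2.276, -2.165, -0.002]
force: [0.8, -0.6, -3.9]
opening: 0.0262
t: 15.3
tool_pos: [0.5536, 0.128, 0.1243]
orientation: [-2.276, -2.165, -0.002]
force: [-0.3, 0.9, -3.2]
opening: 0.0256
```

```bash
python3 -m pendant '[{"delta_pos":[0,0,0.0005],"spin":0},{"delta_pos":[0,0,0.001],"spin":0},{"delta_pos":[0,0,0.001],"spin":0}]'
```

```text
t: 15.6
tool_pos: [0.5537, 0.1281, 0.1239]
orientation: [-2.276, -2.165, -0.003]
force: [-4.1, -1.3, 2.8]
opening: 0.026
```

```bash
python3 -m pendant '[{"delta_pos":[0,0,0],"spin":0},{"delta_pos":[0,0,0],"spin":0}]'
python3 -m pendant '[{"delta_pos":[0,0,0],"spin":0},{"delta_pos":[0,0,0],"spin":0},{"delta_pos":[0,0,0],"spin":0},{"delta_pos":[0,0,0],"spin":0}]' 0.1
```

```text
t: 15.8
tool_pos: [0.5538, 0.1281, 0.1239]
orientation: [-2.276, -2.165, -0.003]
force: [-1.2, -0.0, -1.4]
opening: 0.0259
t: 16.2
tool_pos: [0.554, 0.1281, 0.124]
orientation: [-2.276, -2.165, -0.003]
force: [-0.2, 1.2, -0.6]
opening: 0.0414
```

```bash
python3 -m pendant '[{"delta_pos":[0,0,-0.015],"spin":0},{"delta_pos":[0,0,-0.04],"spin":0},{"delta_pos":[0,0,-0.08],"spin":0},{"delta_pos":[0,0,-0.12],"spin":0},{"delta_pos":[0,0,-0.165],"spin":0},{"delta_pos":[0,0,-0.21],"spin":-0.02},{"delta_pos":[0,0,-0.25],"spin":-0.05},{"delta_pos":[0,0,-0.29],"spin":-0.05},{"delta_pos":[0,0,-0.305],"spin":-0.05},{"delta_pos":[0,0,-0.305],"spin":-0.05}]'
python3 -m pendant '[{"delta_pos":[0,0,0],"spin":0},{"delta_pos":[0,0,0],"spin":0},{"delta_pos":[0,0,0],"spin":0}]' -1
python3 - <<'E'
from h import *
import pickle
d=snap('wrist','w10'); marks(d,'wrist','module_in_mid');pickle.dump(d,open('d.pkl','wb'))
a=d['color'][0:300,220:420]; cv2.imwrite('pics/z10.png',cv2.resize(a,None,fx=2,fy=2,interpolation=2))
for c in('scene','side'):
    e=snap(c,c+'10'); marks(e,c,'module_in_mid'); marks(e,c,'crate')
E
```

```text
t: 17.2
tool_pos: [0.5542, 0.1277, 0.434]
orientation: [2.218, 2.218, 0.013]
force: [0.4, 0.1, 0.7]
opening: 0.0418
t: 17.5
tool_pos: [0.5538, 0.1277, 0.4326]
orientation: [2.219, 2.219, 0.01]
force: [-0.2, -0.1, 0.1]
opening: 0.0614
wrist module_in_mid 0.91 [0.3475 0.2394 0.036 ] [158. 103.]
wrist module_in_mid 0.77 [0.5601 0.2416 0.1064] [325.  96.]
scene module_in_mid 0.65 [0.5591 0.2412 0.1085] [423. 218.]
scene module_in_mid 0.61 [0.3455 0.2319 0.0369] [367. 180.]
scene module_in_mid 0.59 [0.5363 0.4481 0.0293] [479. 202.]
scene crate 0.65 [0.5574 0.1826 0.0669] [398. 238.]
side module_in_mid 0.77 [0.347  0.2352 0.0365] [341. 351.]
side module_in_mid 0.67 [0.5603 0.2425 0.1095] [242. 286.]
side module_in_mid 0.55 [0.5385 0.4542 0.034 ] [182. 391.]
side module_in_mid 0.45 [0.5549 0.1862 0.0626] [262. 290.]
side module_in_mid 0.27 [0.5552 0.1257 0.1105] [278. 256.]
side crate 0.74 [0.5547 0.1889 0.0691] [261. 289.]
```

View pics/z10.png

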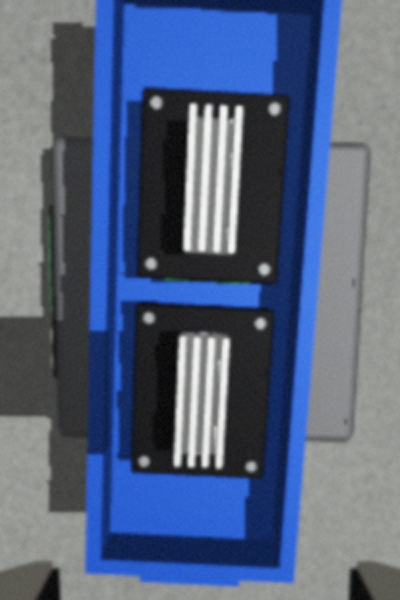

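View pics/side10.png

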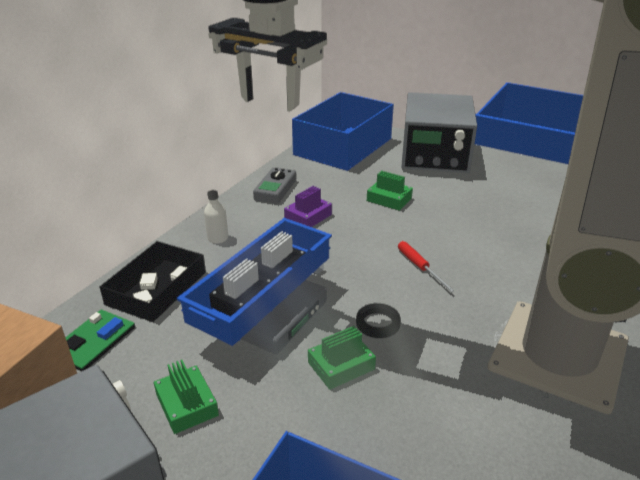

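View pics/scene10.png

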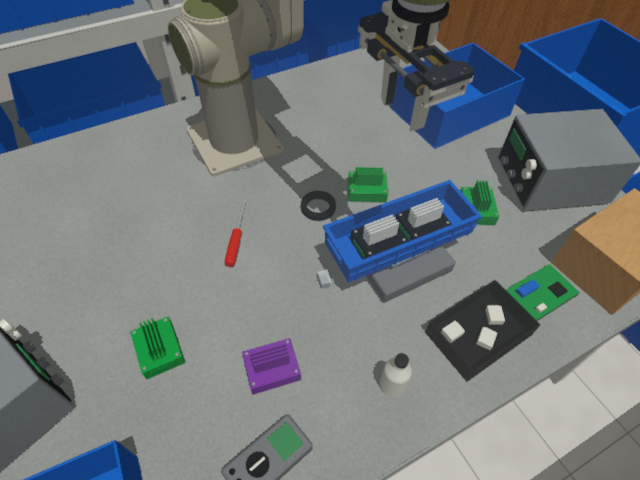

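```bash
python3 - <<'E'
from h import *
import pickle; d=pickle.load(open('d.pkl','rb'))
Z=lambda L:[(220+x/2,y/2) for x,y in L]
F=np.array([bp(d,p,.075) for p in Z([(122,7),(110,531)])]); v=F[0]-F[1]; a=np.arctan2(-v[0],v[1]); c=F.mean(0)+.053*np.array([np.cos(a),np.sin(a),0]);print(np.hypot(*v[:2]).round(4),'crate',a.round(3),c.round(4))
for L in ([(156,103),(274,109),(151,264),(264,269)],[(149,318),(260,324),(144,461),(251,466)]):
    P=np.array([bp(d,p,0.11) for p in Z(L)]);m=P.mean(0)
    v=P[0]+P[1]-P[2]-P[3]; b=np.arctan2(-v[0],v[1]); r=(m-c)[:2]; print('mod',m.round(4),b.round(3),'along',r@[-np.sin(a),np.cos(a)],'lat',r@[np.cos(a),np.sin(a)])
s=robot.read_state();print(s['t'],s['force'])
E
```

```text
0.3094 crate -0.049 [0.5558 0.1861 0.075 ]
mod [0.5605 0.243  0.11  ] -0.048 along 0.057060376899476385 lat 0.0019091074298744762
mod [0.5547 0.1289 0.11  ] -0.05 along -0.057255911738885 lat 0.0017333062251551385
17.9 [ 0.39377427 -0.04278729  0.46753053]
```

Both modules are placed at +57 and −57 mm, and the crate hasn't moved. I'm handing it in.

```bash
python3 -c "
from plant import robot
print(robot.close_job())"
```

```text
the job is handed in; nothing more can be done
None
```

Both modules are in the crate, flat on its floor and side by side along its length. The job was handed in at about 18 s, with the gripper raised clear of everything.

- **First module:** I gripped it lightly by its heat sink and slid it aside, taking most of its weight on the gripper. It now sits 57 mm to one side of the crate's middle.
- **Second module:** I picked up the black one from the table, left the green and purple look-alikes alone, and lowered it until it just touched the floor. It sits 57 mm to the other side, leaving a gap of about 14 mm between the two.
- **Last checks:** The overhead view put the crate at (0.556, 0.186), turned −0.05 rad, the same as at the start to within about 1 mm. Both modules line up with it to within 0.002 rad. The scene and side pictures show the crate level on the pan.
- **Forces:** The largest reading I saw was about 9 N downward, briefly, as I set the first module down at the end of its slide. I eased off before letting go.
- **Disagreements:** In the final pictures, the networks put the crate up to about 3.5 mm from my measurement. They missed the second module in the wrist and scene views and gave it only a low score in the side view. For those I relied on my own fits to the pictures, which were consistent from view to view.

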